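# Close the sample pot

### The job

Clear the brush off the open sample pot and lay it in the two notches of the wooden brush rest. Then slide the metal cover along the ledge, without lifting it off, onto the pot until it drops into the step of the rim and sits level; let go, and leave the steel bowl, the white dish and the ore specimen where they are.

Things in the scene. Friction and masses are not known exactly. Their poses are not given: they have to be found in the camera images.
- stand: Fixed stand. Origin on the table under the centre of a round open steel pot, 150 mm wide, 80 mm high, mouth 110 mm wide, 74 mm deep. In its rim is a step: a recess 130 mm wide, 5 mm deep for the cover, inside a flat lip 10 mm wide. A plywood ledge, its top level with the lip (80 mm), joins the pot at its -y side, over y = -76 to -281 mm, x = -85 to +85 mm.
- pot_mouth (a point): Centre of the pot's mouth at the height of its lip (80 mm above the table); same axes as the stand.
- cover: Loose plain aluminium disc, 124 mm in diameter, 8 mm thick, about 0.26 kg, too wide to grip across; lies flat on the ledge. Origin at the centre of its underside, z up. Seated, its underside is 5 mm below the lip and its top 3 mm above it, with 3 mm of play all round.
- brush: Loose flat paint brush, 210 mm long, lying flat across the pot's mouth on the lip. Long axis x, bristles to +x; origin at the middle of its length on its underside. Handle 18 mm wide and 12 mm thick from x = -105 to +35 mm; steel ferrule and bristles 30 mm wide from +35 to +105 mm.
- brush_mid (a point): Middle of the brush, 6 mm above its underside (mid-thickness).
- brush_rest: Fixed wooden brush rest. Origin under its centre on the table, z up. Base plate 120 x 70 x 10 mm. Two upright plates, 12 mm thick, at x = -45 and +45 mm, each with a notch in its top 44 mm wide (along y) between 14 mm high ears, notch floor 45 mm above the table. A brush laid in both notches lies along x.
- rest_mid (a point): Point midway between the two notches, at the height of their floors (45 mm above the table).
- bowl: Bystander: steel bowl, 120 mm wide, 55 mm high; origin under its centre.
- dish: Bystander: small white dish, 76 mm wide, 26 mm high, beside the pot; origin under its centre.
- ore: Bystander: reddish ore specimen, 64 mm wide, 42 mm high, beside the ledge; origin under its centre.

How it is judged (in metres and radians):
On the way, in this order (a step that is already met when the one before it is completed fails the run):
1. the brush lies in both notches of the rest, let go (x of brush_mid in the frame of brush_rest between -0.04 and 0.04 m and y of brush_mid in the frame of brush_rest between -0.02 and 0.02 m and z of brush_mid in the frame of brush_rest between 0.046 and 0.056 m and angle between the x axis of brush and the x axis of brush_rest, either way round below 0.35 rad and contact force between the fingers and brush below 0.1 N), for 0.2 s.
2. the cover sits level in the step of the pot's rim (horizontal distance between cover and pot_mouth below 0.006 m and z of cover in the frame of pot_mouth between -0.008 and -0.003 m and angle between cover's own z axis and vertical below 0.025 rad), for 0.2 s.
At the end, for the whole second after the job is handed in: The brush lies at rest in both notches (its middle within 40 mm along and 20 mm across of the rest's middle, at notch height within 5 mm), and the cover lies at rest in the step of the pot's rim: centred within 6 mm, underside 3 to 8 mm below the lip, tilted less than 0.025 rad (all of step 2 and x of brush_mid in the frame of brush_rest between -0.04 and 0.04 m and y of brush_mid in the frame of brush_rest between -0.02 and 0.02 m and z of brush_mid in the frame of brush_rest between 0.046 and 0.056 m and angle between the x axis of brush and the x axis of brush_rest, either way round below 0.35 rad and linear speed of each of brush, cover below 0.02 m/s); the robot touches nothing.
It fails at once if the cover is lifted more than 30 mm above the lip (z of cover in the frame of pot_mouth above 0.03 m).
It fails at once if the cover falls off the stand or into the pot (z of cover in the frame of pot_mouth below -0.03 m).
It fails at once if a bystander (bowl, dish or ore) is moved more than 30 mm (distance of any of bowl, dish, ore from where it was at the start of the episode above 0.03 m).
It also fails if it takes over 56 s, if anything falls off the work surface, if the arm or the gripper's body presses on something with over 40 N, if the wrist force passes 120 N, or if a joint passes its speed limit or range.

### The arm

A 6-joint arm with a two-finger parallel gripper is mounted at the origin on the work surface. World frame = base frame: x ahead of the robot, y to its left, z up, the work surface at z = 0. Lengths are in m, angles in degrees, forces in N, time in s.
With the tool pointing down it reaches from about 0.3 to 0.75 m from the base axis. Payload 8.5 kg.
Tool frame: the origin (TCP) lies midway between the tips of the shut fingers; the grasp point (between the pads) lies 19 mm behind it; z points along the fingers, y is the line along which they close (so a half turn about z gives the same grasp; the last joint's range is limited). The gripper opens to 85 mm and grips with 20 to 120 N. Pads are 22 mm wide; open, the fingers measure 114 mm over their backs; the gripper's body (76 mm by 85 mm) begins 54 mm behind the grasp point. The pads swing forward as they close: fully open they stand 13 mm farther back than shut.
Start: joints at [-85.961, 21.807, 74.336, -0, 83.858, -12.336], TCP at [0.155, -0.528, 0.191] pointing down, gripper open.
Joint ranges: [-178.18, 178.18], [-50.72, 133.34], [12.68, 142.11], [-81.47, 261.47], [9.98, 163.14], [-165.26, 165.26]. Speed limits (degrees/s): [136.94, 136.94, 180, 180, 180, 180].

### API

Orientations are given as a 3x3 rotation matrix whose columns are the frame's x, y, z axes.
In Python, from rig import env gives the robot as it stands. The module is installed in compiled form; this text tells all that it offers.
- The arm moves only by the tool jog_arm, never from a script. Its argument "targets" is a list of rows, each a list of 6 numbers: the shift along the tool's x, y, z in cm, then the turn, a rotation vector about the tool's x, y, z in degrees. A call has 1 to 8 rows; each row is the pose to reach, as a shift and turn from the pose commanded when the call began, along the tool's axes at that moment; what a row does not reach only later rows make up. A row lasts 1/12 s, in which the tool goes at most 41.7 mm and 7.16 degrees, less where a joint would pass 70% of its speed; a pose out of reach is approached as far as the arm can. A call with a gripper value outside its range is refused whole. "hand" is the opening, from 0 (shut) to 1 (fully open), set as the call begins (left out, the last holds). The fingers move at their own pace and stop on an object; "newtons" is the grip in N (left out, the last holds). Time passes only in rows, so rows that repeat a pose let the fingers close. It gives the time, the measured TCP pose, the force, the opening and the grip force at its end, in the units of the state.
- env.observe(): the state, without advancing time (a new reading comes with each control period).
- env.get_image(name): name is "side" or "top"; returns a dict with "frame" (420x560x3 uint8, red, green, blue), "depth" (420x560 float32, m along the optical axis (not along the pixel's ray), 0 where there is no reading), "fovy" (degrees; the focal length in pixels is half the picture's height over the tangent of half this angle, whatever the lens; pixels are square), "cx", "cy" (the principal point, pixels), "k1" (the pictures are not rectified: a ray, as slopes to the right and down, at radius r is drawn at 1 + k1 r^2 times it, then the intrinsics apply), "cam_to_world" (4x4, takes a point from camera to world coordinates). Camera axes: x right, y down, z forward; pixel columns grow to the right and rows downward; lengths in m; the calibration is good to about 2 mm. A picture is of the moment at which its call begins.
- env.close_job(): hands the job in; it is judged then, once.
Trained networks look in the newest picture that a camera, given by its name, has taken for a name from the list of things; names that differ only in an ending like _2 or _b are one class to them, and where a whole thing is asked for, a point or a joint stands for the part that bears it (a point fixed in the world has none). Each returns a list of dicts, best first, with "score" (0 to 1); they miss things now and then, are a little off and sometimes report something else, mostly with a low value. They report only what shows in the picture. A call takes as long as a camera call.
- env.regions_of(camera, target): "pixels" (420x560 bool, what is visible of it) and "point" ([row, column] in pixels, amid what is visible of it).
The state is a dict: "time_s": time; "q": joint angles; "qvel": joint speeds; "joint_efforts": joint torques, N m; "position": TCP position; "tool_rot": TCP orientation; "ft_force": force on the tool from outside, world axes, zero at the start; "wrist_torque": the same for the moment, N m; "grip_width": finger opening in m; "gripper_force": force on a finger pad.
Only numpy, scipy, OpenCV 4.12 (cv2) and the standard library are available. Lean on these libraries where they do the work, as an engineer would, in place of code of your own. Each camera call takes 0.05 s, during which the arm holds its last target. There are 200 camera calls.

## Working session

There is one attempt and no reset: what is moved stays moved. The work goes in short steps, Python scripts to look and compute and a tool call to move; the robot and the scene stay as the last step left them, time stands still between calls to the robot, and variables do not carry over. Pictures are saved under pics/ and viewed, at most 10 in all, crops included, and the job is handed in when it is done.

Besides the shell and the picture viewer there is one more tool, called after "Call:" as name(argument=value, ...), one argument or row to a line, values as JSON. jog_arm: Moves the arm, as the interface text tells. Its arguments: {"type":"object","properties":{"targets":{"type":"array","items":{"type":"array","items":{"type":"number"}}},"hand":{"type":"number"},"newtons":{"type":"number"}},"required":["targets"]}

```bash
mkdir -p pics
cat > h.py <<'E'
import numpy as np, cv2
from rig import env
def pts(im):
    d=im["depth"]; h,w=d.shape
    f=h/2/np.tan(np.radians(im["fovy"])/2)
    K=np.array([[f,0,im["cx"]],[0,f,im["cy"]],[0,0,1]])
    v,u=np.mgrid[:h,:w]
    uv=np.stack([u,v],-1).reshape(-1,1,2).astype(float)
    n=cv2.undistortPoints(uv,K,np.array([im["k1"],0,0,0,0.])).reshape(h,w,2)
    P=np.concatenate([n*d[...,None],d[...,None]],-1)
    T=np.array(im["cam_to_world"]); P=P@T[:3,:3].T+T[:3,3]
    P[d<=0]=np.nan
    return P
def save(im,n): cv2.imwrite("pics/"+n,im["frame"][...,::-1])
E
cat > a.py <<'E'
from h import *
np.set_printoptions(precision=4,suppress=True)
s=env.observe(); print(s["time_s"],s["position"],s["tool_rot"],s["grip_width"])
ims=[]
for c in ["top","side"]:
    im=env.get_image(c); ims.append(im["frame"][...,::-1].copy()); save(im,c+"0.png"); P=pts(im); np.save(c+"P.npy",P)
    T=np.array(im["cam_to_world"]); print(c,T[:3,3],T[:3,2])
    for n in ["stand","cover","brush","brush_rest","bowl","dish","ore"]:
        for r in env.regions_of(c,n)[:2]:
            m=r["pixels"]; Q=P[m]; Q=Q[~np.isnan(Q[:,0])]
            if len(Q)<5: print(n,"few");continue
            zt=np.percentile(Q[:,2],90); t=Q[abs(Q[:,2]-zt)<.006]
            C=np.cov(t[:,:2].T); e,V=np.linalg.eigh(C)
            rc=cv2.minAreaRect((t[:,:2]*1000).astype(np.float32))
            print(n,round(r["score"],2),r["point"],m.sum(),"ztop",zt.round(4),"med",np.median(t,0),"min",t.min(0),"max",t.max(0),"ax",np.degrees(np.arctan2(V[1,1],V[0,1])).round(1),"rect",np.round(rc[0],1),np.round(rc[1],1),round(rc[2],1))
            np.save(f"{c}_{n}.npy",m) if r["score"]>.5 else 0
E
python3 a.py
```

```text
0.0 [ 0.155  -0.5273  0.1908] [[ 0.9594  0.2819 -0.0001]
 [ 0.2819 -0.9594  0.0015]
 [ 0.0003 -0.0014 -1.    ]] 0.08574967115157765
top [ 0.415  -0.0135  0.8645] [ 0.192  -0.0089 -0.9813]
stand 0.76 [214.3, 289.0] 9424 ztop 0.0806 med [ 0.5857 -0.0715  0.0791] min [ 0.4925 -0.2121  0.0746] max [0.6681 0.1467 0.0866] ax 93.1 rect [577.8 -31.5] [171.5 356.1] 2.4
cover 0.69 [213.1, 320.8] 3039 ztop 0.0892 med [ 0.5656 -0.0959  0.0875] min [ 0.5059 -0.1571  0.0832] max [ 0.6279 -0.0352  0.0919] ax 154.7 rect [566.8 -96.1] [121.6 121.5] 88.6
brush 0.74 [206.0, 234.1] 1223 ztop 0.0924 med [0.5866 0.0746 0.0904] min [0.4651 0.045  0.0864] max [0.6718 0.0978 0.0956] ax 171.3 rect [569.1  75. ] [ 30.2 209. ] 81.2
brush_rest 0.87 [232.9, 438.2] 1854 ztop 0.0448 med [ 0.5066 -0.3597  0.0437] min [ 0.4824 -0.3933  0.0391] max [ 0.5928 -0.3132  0.0507] ax -162.9 rect [ 539. -354.] [102.2  54.6] 17.3
dish 0.77 [288.3, 227.6] 1037 ztop 0.0249 med [0.4269 0.1048 0.0238] min [0.3937 0.0633 0.019 ] max [0.4672 0.1361 0.0288] ax 47.2 rect [429.3  99. ] [73.9 71.7] 70.5
ore 0.8 [154.8, 270.8] 592 ztop 0
[... 1044 characters left out ...]
7] [120.2 118.5] 87.6
dish 0.79 [213.8, 192.1] 696 ztop 0.0246 med [0.4316 0.1092 0.0234] min [0.3931 0.0566 0.0186] max [0.4681 0.1327 0.028 ] ax 93.5 rect [430.1  94.6] [74.4 73.4] 77.5
dish 0.72 [221.7, 271.0] 8343 ztop 0.0799 med [ 0.5856 -0.1352  0.0785] min [ 0.4916 -0.2157  0.0739] max [0.6681 0.1442 0.0859] ax 92.4 rect [577.4 -34.2] [170.3 357.1] 2.2
ore 0.79 [215.4, 329.4] 522 ztop 0.0402 med [ 0.7132 -0.0042  0.0381] min [ 0.6934 -0.0215  0.0342] max [0.7342 0.0189 0.0429] ax -148.3 rect [715.3  -2.5] [42. 37.] 55.1
ore 0.68 [186.6, 262.7] 875 ztop 0.0913 med [0.5846 0.07   0.0896] min [0.4667 0.0413 0.0854] max [0.671  0.0949 0.0947] ax 171.7 rect [569.   71.8] [ 32.1 205.2] 81.0
```

```bash
cat > b.py <<'E'
from h import *
np.set_printoptions(precision=4,suppress=True)
from scipy.optimize import least_squares
for c in ["top","side"]:
    P=np.load(c+"P.npy"); x,y,z=P[...,0],P[...,1],P[...,2]
    # orthographic views: lip level + rest
    near=(abs(x-.54)<.1)&(abs(y+.354)<.08)
    for lo,hi in [(.05,.07),(.039,.05),(.005,.014)]:
        m=near&(z>lo)&(z<hi)
        if m.sum()<10: print(c,"rest",lo,m.sum()); continue
        rc=cv2.minAreaRect((P[m][:,:2]*1000).astype(np.float32)); print(c,"rest",lo,m.sum(),np.median(z[m]),np.round(rc[0],1),np.round(rc[1],1),round(rc[2],1))
    # pot: recess floor 75, lip 80
    m=(abs(x-.58)<.12)&(y>-.02)&(y<.2)&(z>.076)&(z<.084)
    Q=P[m][:,:2]
    # fit outer circle r=75 of hull points with y>0
    H=cv2.convexHull((Q*1000).astype(np.float32)).reshape(-1,2)/1000; H=H[H[:,1]>.06]
    f=least_squares(lambda p:np.hypot(*(H-p).T)-.075,[.585,.07],loss="soft_l1",f_scale=.002); print(c,"pot",f.x,len(H),f.cost)
    # ledge rect
    m=(abs(x-.58)<.12)&(y<-.03)&(y>-.24)&(z>.074)&(z<.095)
    rc=cv2.minAreaRect((P[m][:,:2]*1000).astype(np.float32)); print(c,"ledge",np.round(rc[0],1),np.round(rc[1],1),round(rc[2],1))
    m=(abs(x-.566)<.08)&(abs(y+.098)<.08)&(z>.0845)&(z<.095); (cc,r)=cv2.minEnclosingCircle((P[m][:,:2]*1000).astype(np.float32)); print("cover",cc,r,P[m].mean(0))
    # ortho picture
    im=np.zeros((400,400,3),np.uint8)
i=[cv2.imread(f"pics/{c}0.png") for c in ("top","side")]
cv2.imwrite("pics/both0.png",np.hstack([i[0][60:360,80:],i[1][60:360,120:440]]))
E
python3 b.py
```

```text
top rest 0.05 132 0.05677932904705518 [ 540.2 -357.1] [102.6  61.1] 16.9
top rest 0.039 238 0.04368155750843933 [ 539.5 -356. ] [102.4  58.8] 17.3
top rest 0.005 1382 0.008669695390231158 [ 540.  -357.2] [120.8  72.4] 17.0
top pot [0.5714 0.0726] 16 0.00012334009771187624
top ledge [ 581.4 -118.1] [171.5 182.6] 2.4
cover (567.4716186523438, -95.94990539550781) 62.1024055480957 [ 0.566  -0.0959  0.0875]
side rest 0.05 202 0.057158595202466855 [ 539.5 -360.6] [103.9  61.1] 16.3
side rest 0.039 483 0.04346168653444038 [ 540.  -360.6] [105.2  60.4] 16.4
side rest 0.005 1964 0.00841976199650779 [ 538.9 -360.9] [120.3  70.7] 16.6
side pot [0.5708 0.0694] 11 5.9914466610122444e-05
side ledge [ 580.7 -120.1] [170.3 185.4] 2.1
cover (565.3678588867188, -98.89395141601562) 62.801700592041016 [ 0.5651 -0.102   0.0871]
```

View pics/both0.png

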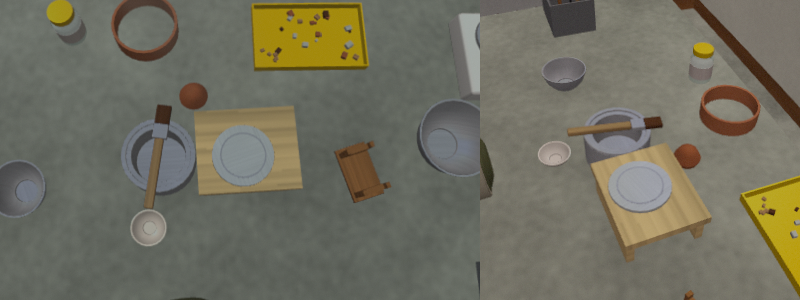

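The picture shows the brush across the pot with its bristles away from the robot (top view about (162,115) to (150,205)). The cover is on the ledge at (243,155), and the rest is at (362,172) turned about 17°. The dish is at (148,228) and the ore at (193,96). The two views agree within about 4 mm, so I average them.

Call:
jog_arm(
  targets=[
    [57.75,-45.45,0,0,0,0],
    [57.75,-45.45,0,0,0,0],
    [57.75,-45.45,0,0,0,0],
    [57.75,-45.45,0,0,0,0],
    [57.75,-45.45,0,0,0,0],
    [57.75,-45.45,0,0,0,0],
    [57.75,-45.45,0,0,0,0],
    [57.75,-45.45,0,0,0,0],
  ],
  hand=0.5,
)

```text
time_s: 1.47
position: [0.349, -0.2543, 0.1917]
tool_rot: [[0.96, 0.282, 0.0], [0.282, -0.96, -0.001], [0.0, 0.001, -1.0]]
ft_force: [1.0, -0.7, -1.0]
grip_width: 0.0427
gripper_force: 0.0
```

```bash
cat > go.py <<'E'
import sys
from h import *
from scipy.spatial.transform import Rotation as Ro
s=env.observe(); p=np.array(s["position"]); R=np.array(s["tool_rot"]).reshape(3,3)
x,y,z,a=map(float,sys.argv[1:5]); a=np.radians(a)
T=np.array([[np.cos(a),np.sin(a),0],[np.sin(a),-np.cos(a),0],[0,0,-1.]])
print(round(s["time_s"],2),p.round(4),"yaw",np.degrees(np.arctan2(R[1,0],R[0,0])).round(2),"F",np.round(s["ft_force"],1),"w",s["grip_width"])
print("row",np.round(R.T@(np.array([x,y,z])-p)*100,2),np.round(Ro.from_matrix(R.T@T).as_rotvec(degrees=True),2))
E
python3 go.py .581 .0716 .19 -8.5
```

```text
1.47 [ 0.349  -0.2543  0.1917] yaw 16.35 F [ 1.  -0.7 -1. ] w 0.042652822915058126
row [ 31.44 -24.74   0.16] [ 0.03 -0.03 24.85]
```

Call:
jog_arm(
  targets=[
    [31.4,-24.7,0.2,0,0,24.8],
    [31.4,-24.7,0.2,0,0,24.8],
    [31.4,-24.7,0.2,0,0,24.8],
    [31.4,-24.7,0.2,0,0,24.8],
    [31.4,-24.7,0.2,0,0,24.8],
    [31.4,-24.7,0.2,0,0,24.8],
    [31.4,-24.7,0.2,0,0,24.8],
    [31.4,-24.7,0.2,0,0,24.8],
  ],
)

```text
time_s: 2.13
position: [0.5257, -0.0065, 0.1901]
tool_rot: [[0.989, -0.146, 0.0], [-0.146, -0.989, -0.0], [0.0, 0.0, -1.0]]
ft_force: [-0.0, -0.1, 1.1]
grip_width: 0.0426
gripper_force: 0.0
```

```bash
python3 go.py .581 .0716 .067 -8.5
```

```text
2.13 [ 0.5257 -0.0065  0.1901] yaw -8.42 F [-0.  -0.1  1.1] w 0.042645250038526955
row [ 4.32 -8.53 12.31] [ 0.01 -0.03  0.08]
```

Call:
jog_arm(
  targets=[
    [4.3,-8.5,0,0,0,0],
    [4.3,-8.5,0,0,0,0],
    [4.3,-8.5,0,0,0,0],
    [4.3,-8.5,4,0,0,0],
    [4.3,-8.5,8,0,0,0],
    [4.3,-8.5,10.5,0,0,0],
    [4.3,-8.5,12.3,0,0,0],
    [4.3,-8.5,12.3,0,0,0],
  ],
)

```text
time_s: 2.8
position: [0.5776, 0.0692, 0.0632]
tool_rot: [[0.989, -0.147, -0.007], [-0.147, -0.989, 0.001], [-0.007, 0.001, -1.0]]
ft_force: [0.3, -0.3, -1.5]
grip_width: 0.0427
gripper_force: 0.0
```

Call:
jog_arm(
  targets=[
    [0,0,0,0,0,0],
    [0,0,0,0,0,0],
    [0,0,0,0,0,0],
    [0,0,0,0,0,0],
    [0,0,0,0,0,0],
    [0,0,0,0,0,0],
  ],
  hand=0,
  newtons=40,
)

```text
time_s: 3.3
position: [0.58, 0.0692, 0.0675]
tool_rot: [[0.989, -0.147, 0.001], [-0.147, -0.989, -0.0], [0.001, -0.0, -1.0]]
ft_force: [-0.2, -0.5, -0.8]
grip_width: 0.0001
gripper_force: 0.0
```

The fingers shut on nothing, so I look.

Run:
```python
from h import *
a=env.get_image("top"); b=env.get_image("side")
A=a["frame"][130:310,170:430,::-1]; B=b["frame"][100:280,150:410,::-1]
cv2.imwrite("pics/p1.png",cv2.resize(np.vstack([A,B]),None,fx=1.6,fy=1.6))
P=pts(b)
for c,im in (("top",a),("side",b)):
    P=pts(im)
    for r in env.regions_of(c,"brush")[:1]:
        Q=P[r["pixels"]]; print(c,r["score"],r["point"],np.nanmedian(Q,0),np.nanmin(Q,0),np.nanmax(Q,0))
print(env.observe()["grip_width"])
```

```text
side 0.84 [185.3, 261.1] [0.58294589 0.06987929 0.08899946] [ 0.46637898  0.04155913 -0.00244736] [0.71166059 0.19070214 0.09389666]
-0.00023678134477810766
```

View pics/p1.png

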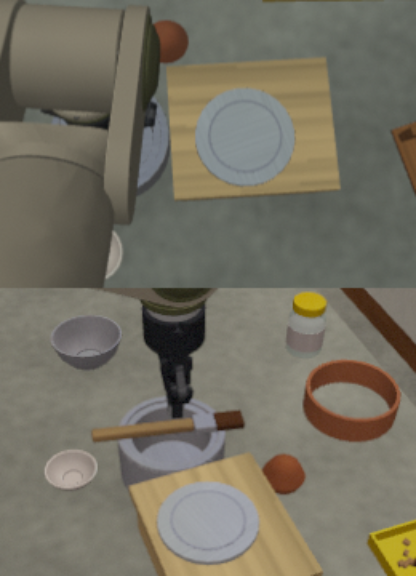

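The side view shows the shut fingers at about (178,410), behind the brush on its +y side, and the brush hasn't moved. I measure where the fingers stand in the picture.

Run:
```python
from h import *
np.set_printoptions(precision=3,suppress=True)
im=env.get_image("side"); P=pts(im)
f=im["frame"]
r=env.regions_of("side","brush")[0]["pixels"]
for row in range(150,200,3):
    print(row,[ (c,tuple(P[row,c].round(3)),int(f[row,c].mean())) for c in (254,258,261,264,268)])
s=env.observe(); print(s["position"],s["q"],s["grip_width"])
B=im["frame"][110:230,200:330,::-1]
cv2.imwrite("pics/p2.png",cv2.resize(B,None,fx=5,fy=5,interpolation=cv2.INTER_CUBIC))
```

```text
150 [(254, (np.float64(0.564), np.float64(0.05), np.float64(0.204)), 20), (258, (np.float64(0.566), np.float64(0.03), np.float64(0.219)), 29), (261, (np.float64(0.572), np.float64(0.03), np.float64(0.217)), 60), (264, (np.float64(0.577), np.float64(0.026), np.float64(0.219)), 43), (268, (np.float64(0.592), np.float64(0.048), np.float64(0.199)), 21)]
153 [(254, (np.float64(0.564), np.float64(0.051), np.float64(0.196)), 18), (258, (np.float64(0.565), np.float64(0.027), np.float64(0.214)), 25), (261, (np.float64(0.572), np.float64(0.028), np.float64(0.212)), 69), (264, (np.float64(0.577), np.float64(0.028), np.float64(0.211)), 57), (268, (np.float64(0.592), np.float64(0.049), np.float64(0.191)), 42)]
156 [(254, (np.float64(0.564), np.float64(0.052), np.float64(0.188)), 24), (258, (np.float64(0.566), np.float64(0.029), np.float64(0.206)), 18), (261, (np.float64(0.57), np.float64(0.025), np.float64(0.208)), 73), (264, (np.float64(0.576), np.float64(0.022), np.float64(0.208)), 64), (268, (np.float64(0.592), np.float64(0.047), np.float64(0.184)), 38)]
159 [(254, (np.float64(0.564), np.float
[... 4310 characters left out ...]
.float64(0.121), np.float64(0.005)), 117), (261, (np.float64(0.598), np.float64(0.121), np.float64(0.003)), 114), (264, (np.float64(0.603), np.float64(0.113), np.float64(0.008)), 95), (268, (np.float64(0.612), np.float64(0.108), np.float64(0.011)), 90)]
198 [(254, (np.float64(0.578), np.float64(0.114), np.float64(0.006)), 140), (258, (np.float64(0.588), np.float64(0.113), np.float64(0.003)), 143), (261, (np.float64(0.594), np.float64(0.107), np.float64(0.007)), 145), (264, (np.float64(0.601), np.float64(0.108), np.float64(0.004)), 145), (268, (np.float64(0.61), np.float64(0.104), np.float64(0.005)), 140)]
[0.58  0.069 0.067] [-4.796 31.688 79.497  0.001 68.814 93.628] -2.0404410519421303e-05
```

View pics/p2.png

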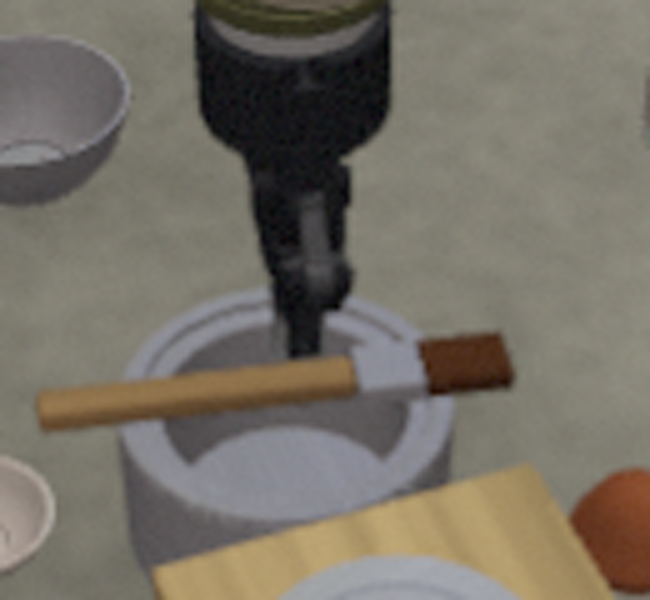

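The near finger's back is at y≈0.056. Its tip ends at z≈0.105, above the brush, so the real tips stand about 40 mm higher than the reported TCP. I open, go down 2 cm and check the offset again by vision.

Call:
jog_arm(
  targets=[
    [0,0,0,0,0,0],
    [0,0,0,0,0,0],
    [0,0,0,0,0,0],
    [0,0,1,0,0,0],
    [0,0,2,0,0,0],
    [0,0,2,0,0,0],
    [0,0,2,0,0,0],
  ],
  hand=0.5,
)

```text
time_s: 4.18
position: [0.5792, 0.0693, 0.0458]
tool_rot: [[0.989, -0.147, -0.002], [-0.147, -0.989, 0.0], [-0.002, 0.0, -1.0]]
ft_force: [-0.1, -0.7, 0.8]
grip_width: 0.0423
gripper_force: 0.0
```

Run:
```python
from h import *
np.set_printoptions(precision=3,suppress=True)
im=env.get_image("side"); P=pts(im); g=im["frame"].mean(2)
s=env.observe(); print(s["position"],s["grip_width"],s["ft_force"])
m=(g<45)&(abs(P[...,0]-.58)<.03)&(P[...,1]>0)&(P[...,1]<.15)
for row in range(150,210,2):
    c=np.where(m[row])[0]
    if len(c): print(row,c.min(),c.max(),np.median(P[row,c],0))
B=im["frame"][110:230,200:330,::-1]
cv2.imwrite("pics/p3.png",cv2.resize(B,None,fx=4,fy=4,interpolation=cv2.INTER_CUBIC))
```

```text
[0.58  0.069 0.046] 0.0423722697371049 [ 0.76  -0.124  0.495]
150 249 267 [0.567 0.034 0.216]
152 250 268 [0.571 0.033 0.21 ]
154 250 269 [0.569 0.038 0.203]
156 250 269 [0.569 0.039 0.197]
158 251 269 [0.566 0.044 0.185]
160 252 268 [0.565 0.042 0.185]
162 252 268 [0.566 0.044 0.178]
164 253 268 [0.566 0.045 0.171]
166 253 268 [0.567 0.043 0.166]
168 253 268 [0.569 0.05  0.158]
170 253 269 [0.563 0.009 0.187]
172 254 269 [0.563 0.006 0.185]
174 254 269 [0.566 0.004 0.179]
176 254 269 [0.566 0.006 0.172]
178 254 269 [0.568 0.009 0.164]
180 256 269 [0.568 0.01  0.157]
182 256 268 [0.57  0.019 0.144]
184 257 268 [0.57  0.017 0.141]
186 258 265 [0.568 0.017 0.136]
188 259 264 [0.573 0.034 0.112]
190 259 264 [0.573 0.034 0.107]
192 259 264 [0.574 0.035 0.1  ]
194 259 261 [0.57  0.035 0.096]
```

View pics/p3.png

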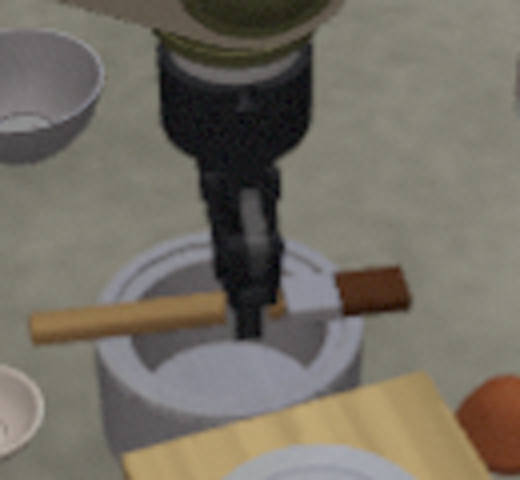

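The near finger (picture (245,330)) now straddles the brush, with its tip at z≈0.094 against a reported 0.046. That confirms the offset of about 40 mm. I go down 1.8 cm more and grip.

Call:
jog_arm(
  targets=[
    [0,0,1,0,0,0],
    [0,0,1.8,0,0,0],
    [0,0,1.8,0,0,0],
    [0,0,1.8,0,0,0],
  ],
)

```text
time_s: 4.57
position: [0.5795, 0.0693, 0.0282]
tool_rot: [[0.989, -0.147, -0.001], [-0.147, -0.989, 0.0], [-0.001, 0.0, -1.0]]
ft_force: [-0.4, -0.1, 0.3]
grip_width: 0.0426
gripper_force: 0.0
```

Call:
jog_arm(
  targets=[
    [0,0,0,0,0,0],
    [0,0,0,0,0,0],
    [0,0,0,0,0,0],
    [0,0,0,0,0,0],
    [0,0,0,0,0,0],
    [0,0,0,0,0,0],
  ],
  hand=0,
  newtons=40,
)

```text
time_s: 5.07
position: [0.5801, 0.0693, 0.0293]
tool_rot: [[0.989, -0.146, 0.001], [-0.146, -0.989, -0.0], [0.001, -0.0, -1.0]]
ft_force: [0.7, 0.8, 3.7]
grip_width: 0.0175
gripper_force: 39.5
```

Call:
jog_arm(
  targets=[
    [0,0,-3,0,0,0],
    [0,0,-7,0,0,0],
    [0,0,-8,0,0,0],
    [0.3,4,-8,0,0,-4],
    [0.6,8,-8,0,0,-8],
    [0.9,12,-8,0,0,-12],
    [1.2,16,-8,0,0,-16],
    [1.5,20,-8,0,0,-20],
  ],
)

```text
time_s: 5.73
position: [0.5647, -0.1325, 0.1087]
tool_rot: [[0.979, 0.204, -0.0], [0.204, -0.979, 0.0], [-0.0, -0.0, -1.0]]
ft_force: [0.5, 0.0, -0.4]
grip_width: 0.0169
gripper_force: 39.3
```

```bash
python3 go.py .55 -.356 .11 16.8
```

```text
5.73 [ 0.5647 -0.1325  0.1087] yaw 11.79 F [ 0.5  0.  -0.4] w 0.01688479564438191
row [-6.01 21.58 -0.13] [-0.01  0.02 -5.01]
```

Call:
jog_arm(
  targets=[
    [-1,3.6,0,0,0,-1],
    [-2,7.2,0,0,0,-2],
    [-3,10.8,0,0,0,-3],
    [-4,14.4,0,0,0,-4],
    [-5,18,0,0,0,-5],
    [-6,21.6,0,0,0,-5],
    [-6,21.6,0,0,0,-5],
    [-6,21.6,0,0,0,-5],
  ],
)

```text
time_s: 6.4
position: [0.5491, -0.3561, 0.1079]
tool_rot: [[0.959, 0.282, -0.001], [0.282, -0.959, 0.001], [-0.001, -0.001, -1.0]]
ft_force: [-0.6, 1.4, -1.2]
grip_width: 0.0175
gripper_force: 39.4
```

Run:
```python
from h import *
np.set_printoptions(precision=3,suppress=True)
out=[]
for c in ("top","side"):
    im=env.get_image(c); P=pts(im); out.append(im["frame"][...,::-1])
    for r in env.regions_of(c,"brush")[:1]:
        m=cv2.erode(r["pixels"].astype(np.uint8),np.ones((2,2)))>0
        Q=P[m];Q=Q[~np.isnan(Q[:,0])]; zt=np.median(Q[:,2]); Q=Q[abs(Q[:,2]-zt)<.008]
        rc=cv2.minAreaRect((Q[:,:2]*1000).astype(np.float32)); print(c,r["score"],zt,Q.min(0),Q.max(0),rc)
print(env.observe()["position"])
cv2.imwrite("pics/p4.png",np.vstack([out[0][120:360,300:560],out[1][180:420,200:460]]))
```

```text
top 0.69 0.16738942028593995 [ 0.561 -0.359  0.16 ] [ 0.64  -0.316  0.171] ((599.4823608398438, -337.5794677734375), (76.25700378417969, 30.90152931213379), 17.523860931396484)
side 0.87 0.16909984675392364 [ 0.438 -0.396  0.161] [ 0.641 -0.336  0.172] ((539.1727294921875, -360.81781005859375), (208.48202514648438, 19.984041213989258), 14.885080337524414)
[ 0.55  -0.353  0.109]
```

View pics/p4.png

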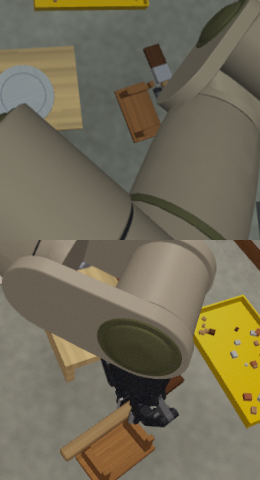

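The brush hangs right over the rest: the side view puts it at (539,-361) against (539.5,-361) for the rest, with matching angle. Lowering.

Call:
jog_arm(
  targets=[
    [0,0,4,0,0,0],
    [0,0,8,0,0,0],
    [0,0,9.5,0,0,0],
    [0,0,10.3,0,0,0],
    [0,0,10.9,0,0,0],
    [0,0,11.3,0,0,0],
    [0,0,11.3,0,0,0],
    [0,0,11.3,0,0,0],
  ],
)

```text
time_s: 7.27
position: [0.5505, -0.3547, -0.0028]
tool_rot: [[0.958, 0.286, 0.002], [0.286, -0.958, -0.001], [0.001, 0.002, -1.0]]
ft_force: [-0.8, -0.1, -0.3]
grip_width: 0.017
gripper_force: 39.4
```

Call:
jog_arm(
  targets=[
    [0,0,0.2,0,0,0],
    [0,0,0.2,0,0,0],
    [0,0,0.2,0,0,0],
  ],
)

```text
time_s: 7.52
position: [0.5505, -0.3549, -0.0051]
tool_rot: [[0.958, 0.285, 0.002], [0.285, -0.958, -0.001], [0.001, 0.002, -1.0]]
ft_force: [1.0, 0.2, 2.7]
grip_width: 0.0169
gripper_force: 39.8
```

Call:
jog_arm(
  targets=[
    [0,0,0,0,0,0],
    [0,0,0,0,0,0],
    [0,0,0,0,0,0],
    [0,0,0,0,0,0],
    [0,0,0,0,0,0],
  ],
  hand=0.5,
)

```text
time_s: 7.93
position: [0.5498, -0.3544, -0.0062]
tool_rot: [[0.958, 0.285, -0.0], [0.285, -0.958, 0.0], [-0.0, -0.0, -1.0]]
ft_force: [-1.1, -0.3, 1.1]
grip_width: 0.0428
gripper_force: 0.0
```

Call:
jog_arm(
  targets=[
    [0,0,-2,0,0,0],
    [0,0,-6,0,0,0],
    [0,0,-10,0,0,0],
    [0,0,-14,0,0,0],
    [0,0,-16,0,0,0],
    [-4,0,-16,0,0,0],
    [-8,0,-16,0,0,0],
    [-12,0,-16,0,0,0],
  ],
)

```text
time_s: 8.6
position: [0.4337, -0.3885, 0.1541]
tool_rot: [[0.958, 0.287, 0.0], [0.287, -0.958, -0.0], [0.0, 0.001, -1.0]]
ft_force: [-0.1, -0.7, 0.2]
grip_width: 0.0427
gripper_force: 0.0
```

```bash
cat > c.py <<'E'
from h import *
np.set_printoptions(precision=4,suppress=True)
for c in ("top","side"):
    im=env.get_image(c); P=pts(im); save(im,c+"5.png")
    for n in ("brush","cover","stand"):
        for r in env.regions_of(c,n)[:1]:
            m=cv2.erode(r["pixels"].astype(np.uint8),np.ones((2,2)))>0
            Q=P[m];Q=Q[~np.isnan(Q[:,0])]; zt=np.percentile(Q[:,2],80); Q=Q[abs(Q[:,2]-zt)<.008]
            rc=cv2.minAreaRect((Q[:,:2]*1000).astype(np.float32)); print(c,n,r["score"],zt,np.round(rc[0],1),np.round(rc[1],1),round(rc[2],1))
E
python3 c.py; python3 go.py .5596 -.22 .12 90
```

```text
top brush 0.93 0.056478175935683717 [ 537.9 -357.5] [205.9  29.9] 17.9
top cover 0.89 0.08870281966725109 [564.5 -95.8] [117.3 117.5] 88.0
top stand 0.94 0.079747441240632 [576.7 -32.4] [169.2 354. ] 2.4
side brush 0.9 0.055964308866698544 [ 539.9 -360.3] [207.4  28.7] 16.3
side cover 0.67 0.07887411363806282 [640.1 -46.8] [339.4  85.6] 84.9
side stand 0.85 0.07887819144584922 [641.8 -49.8] [334.8  85.5] 84.2
9.0 [ 0.4359 -0.3882  0.1537] yaw 16.66 F [0.2 0.2 0.7] w 0.04268428365443761
row [ 16.68 -12.57   3.37] [-0.000e+00 -1.000e-02 -7.334e+01]
```

```bash
cat > fit.py <<'E'
from h import *
from scipy.optimize import least_squares
np.set_printoptions(precision=4,suppress=True)
def run(c):
    im=env.get_image(c); P=pts(im); x,y,z=P[...,0],P[...,1],P[...,2]
    r=np.hypot(x-.572,y-.07); m=(r<.085)&(y>-.0)&(z>.0725)&(z<.0835); Q=P[m][:,:2]
    th=np.arctan2(Q[:,1]-.07,Q[:,0]-.572); rr=np.hypot(Q[:,0]-.572,Q[:,1]-.07)
    O,I=[],[]
    for k in np.arange(-np.pi,np.pi,np.pi/30):
        s=(th>=k)&(th<k+np.pi/30)
        if s.sum()>4:
            i=np.where(s)[0]
            if np.sin(k)>-.3: O.append(Q[i[np.argmax(rr[i])]])
            I.append(Q[i[np.argmin(rr[i])]])
    for n,A,R in (("outer",O,.075),("inner",I,.055)):
        A=np.array(A)
        if len(A)<5: continue
        f=least_squares(lambda p:np.hypot(*(A-p[:2]).T)-p[2],[.572,.07,R],loss="soft_l1",f_scale=.001); print(c,n,len(A),f.x)
    m=(abs(x-.566)<.1)&(y<.15)&(y>-.18)&(z>.0845)&(z<.095); 
    if m.sum()>50:
        (cc,R)=cv2.minEnclosingCircle((P[m][:,:2]*1000).astype(np.float32)); print(c,"cover",np.round(cc,1),R,np.mean(P[m],0),m.sum())
    return im
if __name__=="__main__":
    for c in ("top","side"): run(c)
E
python3 fit.py; python3 go.py .562 -.173 .12 87.8
```

```text
top outer 35 [0.5725 0.0727 0.0742]
top inner 60 [0.5725 0.0724 0.0554]
top cover [567.2 -96.5] 62.16408920288086 [ 0.5659 -0.0959  0.0875] 2946
side outer 7 [0.5277 0.0476 0.122 ]
side inner 7 [ 0.3829 -0.0418  0.285 ]
9.1 [ 0.4357 -0.3882  0.1536] yaw 16.65 F [-0.1 -0.4  0.9] w 0.04275870171182453
row [ 18.27 -17.     3.37] [-1.000e-02 -1.000e-02 -7.115e+01]
```

Call:
jog_arm(
  targets=[
    [3,-2.5,0,0,0,-7],
    [6,-5,0,0,0,-14],
    [9,-8,0,0,0,-21],
    [12,-11,0,0,0,-28],
    [15,-14,0,0,0,-35],
    [18.3,-17,0,0,0,-42],
    [18.3,-17,0,0,0,-49],
    [18.3,-17,0,0,0,-56],
  ],
  hand=1,
)

```text
time_s: 9.77
position: [0.5633, -0.1702, 0.1537]
tool_rot: [[0.289, 0.957, 0.0], [0.957, -0.289, 0.0], [0.0, -0.0, -1.0]]
ft_force: [0.6, 0.3, -0.2]
grip_width: 0.0852
gripper_force: 0.0
```

```bash
python3 go.py .562 -.173 .06 87.8
```

```text
9.77 [ 0.5633 -0.1702  0.1537] yaw 73.21 F [ 0.6  0.3 -0.2] w 0.08524098836826144
row [-0.31 -0.04  9.37] [  0.    -0.02 -14.59]
```

Call:
jog_arm(
  targets=[
    [-0.3,0,0,0,0,-7],
    [-0.3,0,2,0,0,-14.6],
    [-0.3,0,6,0,0,-14.6],
    [-0.3,0,9.5,0,0,-14.6],
    [-0.3,0,10.8,0,0,-14.6],
    [-0.3,0,10.8,0,0,-14.6],
    [-0.3,0,10.8,0,0,-14.6],
  ],
)

```text
time_s: 10.35
position: [0.5613, -0.1761, 0.0459]
tool_rot: [[0.049, 0.999, -0.0], [0.999, -0.049, 0.0], [0.0, -0.001, -1.0]]
ft_force: [0.3, -0.4, 0.7]
grip_width: 0.0852
gripper_force: 0.0
```

```bash
python3 - <<'E'
from h import *
a=env.get_image("top"); b=env.get_image("side")
P=pts(b); g=b["frame"].mean(2); np.set_printoptions(precision=3,suppress=True)
m=(g<45)&(abs(P[...,0]-.562)<.08)&(abs(P[...,1]+.17)<.06)&(P[...,2]<.13)
Q=P[m]; print(m.sum()); 
for lo,hi in((.4,.562),(.562,.7)):
    q=Q[(Q[:,0]>lo)&(Q[:,0]<hi)]; print(np.percentile(q,[1,5,50,95,99],axis=0) if len(q) else 0)
cv2.imwrite("pics/p6.png",np.hstack([cv2.resize(a["frame"][130:310,220:420,::-1],None,fx=1.8,fy=1.8),cv2.resize(b["frame"][160:340,200:400,::-1],None,fx=1.8,fy=1.8)]))
E
python3 go.py .562 -.173 .03 87.8
```

```text
82
[[ 0.506 -0.183  0.108]
 [ 0.506 -0.183  0.11 ]
 [ 0.508 -0.181  0.12 ]
 [ 0.51  -0.172  0.13 ]
 [ 0.51  -0.171  0.13 ]]
[[ 0.603 -0.191  0.105]
 [ 0.603 -0.19   0.106]
 [ 0.603 -0.186  0.12 ]
 [ 0.615 -0.176  0.13 ]
 [ 0.616 -0.175  0.13 ]]
10.45 [ 0.562  -0.1766  0.0475] yaw 87.2 F [0.  0.2 1. ] w 0.08562622966390719
row [ 0.37 -0.02  1.75] [ 0.15  0.07 -0.6 ]
```

View pics/p6.png

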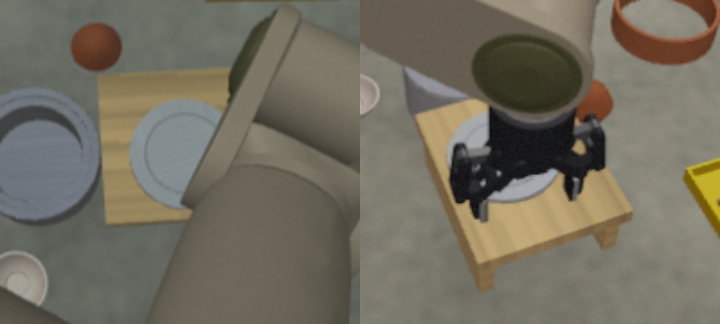

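The open fingers straddle just behind the cover (side view tips at about (480,212) and (572,195)), about 20 mm above the ledge. I go down to feel it.

Call:
jog_arm(
  targets=[
    [0,0,0.8,0,0,0],
    [0,0,1.4,0,0,0],
    [0,0,1.6,0,0,0],
    [0,0,1.6,0,0,0],
    [0,0,1.6,0,0,0],
  ],
)

```text
time_s: 10.87
position: [0.5609, -0.1764, 0.0299]
tool_rot: [[0.049, 0.999, -0.0], [0.999, -0.049, 0.0], [0.0, -0.0, -1.0]]
ft_force: [-0.4, 0.9, 0.1]
grip_width: 0.0857
gripper_force: 0.0
```

Call:
jog_arm(
  targets=[
    [0,0,0.2,0,0,0],
    [0,0,0.2,0,0,0],
    [0,0,0.2,0,0,0],
  ],
)

```text
time_s: 11.12
position: [0.5609, -0.1764, 0.0279]
tool_rot: [[0.049, 0.999, -0.0], [0.999, -0.049, 0.0], [0.0, -0.0, -1.0]]
ft_force: [-0.4, -0.4, 0.0]
grip_width: 0.0854
gripper_force: 0.0
```

Call:
jog_arm(
  targets=[
    [0,0,0.2,0,0,0],
    [0,0,0.2,0,0,0],
    [0,0,0.2,0,0,0],
  ],
)

```text
time_s: 11.37
position: [0.5612, -0.1765, 0.027]
tool_rot: [[0.049, 0.999, 0.001], [0.999, -0.049, -0.001], [-0.001, 0.001, -1.0]]
ft_force: [-1.2, 0.4, 7.6]
grip_width: 0.0856
gripper_force: 4.2
```

Ledge contact is at a reported z of about 0.027. I raise about 1.5 mm and push.

Call:
jog_arm(
  targets=[
    [0,0,-0.25,0,0,0],
    [1,0,-0.25,0,0,0],
    [2,0,-0.25,0,0,0],
    [3,0,-0.25,0,0,0],
    [4,0,-0.25,0,0,0],
    [5,0,-0.25,0,0,0],
    [6,0,-0.25,0,0,0],
    [7,0,-0.25,0,0,0],
  ],
)

```text
time_s: 12.03
position: [0.5643, -0.1053, 0.0284]
tool_rot: [[0.049, 0.999, -0.0], [0.999, -0.049, -0.0], [-0.0, -0.0, -1.0]]
ft_force: [-0.5, -1.1, 0.3]
grip_width: 0.085
gripper_force: 1.0
```

Call:
jog_arm(
  targets=[
    [1,0,0,0,0,0],
    [2,0,0,0,0,0],
    [3,0,0,0,0,0],
    [4,0,0,0,0,0],
    [5,0,0,0,0,0],
    [6,0,0,0,0,0],
    [7,0,0,0,0,0],
  ],
)

```text
time_s: 12.62
position: [0.5678, -0.0355, 0.0284]
tool_rot: [[0.049, 0.999, -0.0], [0.999, -0.049, 0.0], [0.0, -0.0, -1.0]]
ft_force: [0.2, -1.3, 0.5]
grip_width: 0.0854
gripper_force: 1.0
```

```bash
cat > d.py <<'E'
from h import *
from scipy.optimize import least_squares
np.set_printoptions(precision=4,suppress=True)
for c in ("top","side"):
    im=env.get_image(c); P=pts(im); save(im,c+"7.png")
    for n in ("cover",):
        for r in env.regions_of(c,n)[:1]:
            m=r["pixels"]; Q=P[m];Q=Q[~np.isnan(Q[:,0])]
            H=cv2.convexHull((Q[:,:2]*1000).astype(np.float32)).reshape(-1,2)
            f=least_squares(lambda p:np.hypot(*(H-p).T)-62,H.mean(0),loss="soft_l1",f_scale=1)
            A=np.c_[Q[:,:2],np.ones(len(Q))]; k=np.linalg.lstsq(A,Q[:,2],rcond=None)[0]
            print(c,n,round(r["score"],2),m.sum(),"circ",f.x,f.cost/len(H),"min",Q.min(0),"max",Q.max(0),"tilt",k[:2],"z",np.median(Q[:,2]))
E
python3 d.py; python3 go.py .57 .015 .028 87.2
```

```text
side cover 0.96 622 circ [561.8382  16.657 ] 5.298376219178536 min [ 0.5292 -0.0518  0.0775] max [0.614  0.0797 0.1409] tilt [0.0015 0.0173] z 0.08688042223756454
12.82 [ 0.5678 -0.0362  0.0284] yaw 87.21 F [0.4 0.1 0.5] w 0.08487182040393089
row [ 5.12 -0.03  0.04] [ 0.   -0.01  0.01]
```

Call:
jog_arm(
  targets=[
    [0.7,0,0,0,0,0],
    [1.4,0,0,0,0,0],
    [2.1,0,0,0,0,0],
    [2.8,0,0,0,0,0],
    [3.5,0,0,0,0,0],
    [4,0,0,0,0,0],
    [4.4,0,0,0,0,0],
    [4.4,0,0,0,0,0],
  ],
)

```text
time_s: 13.48
position: [0.5698, 0.0084, 0.0282]
tool_rot: [[0.049, 0.999, -0.0], [0.999, -0.049, 0.0], [0.0, -0.0, -1.0]]
ft_force: [0.6, -1.1, -1.2]
grip_width: 0.0855
gripper_force: 0.7
```

```bash
python3 d.py; python3 go.py .57 .015 .028 87.2
python3 - <<'E'
import cv2,numpy as np
i=cv2.imread("pics/top7.png")[130:310,170:370];j=cv2.imread("pics/side7.png")[120:300,180:380]
cv2.imwrite("pics/p8.png",cv2.resize(np.hstack([i,j]),None,fx=2,fy=2))
E
```

```text
side cover 0.96 589 circ [570.0244  63.3419] 8.925056493968452 min [0.5308 0.     0.0758] max [0.6147 0.0524 0.09  ] tilt [0.0004 0.028 ] z 0.08640012962991217
13.68 [0.5698 0.0076 0.0282] yaw 87.17 F [-0.3  1.6 -0.3] w 0.08524642929793601
row [ 0.74 -0.02  0.02] [-0.03 -0.03 -0.03]
```

View pics/p8.png

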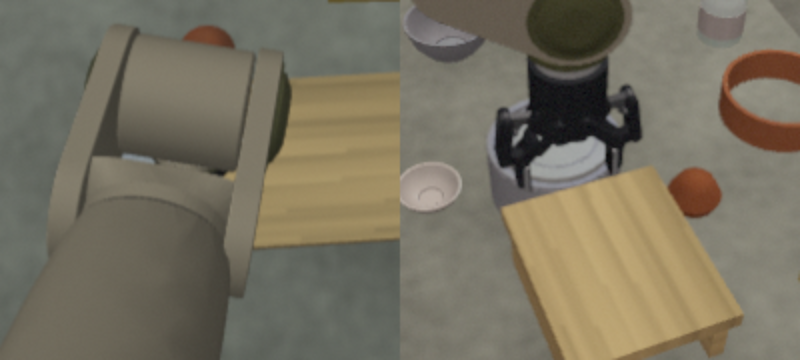

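The cover is nearly home, with its rear edge still up on the lip side (side view about (570,185)). I make the last millimetres slowly.

Call:
jog_arm(
  targets=[
    [0.2,0,0,0,0,0],
    [0.4,0,0,0,0,0],
    [0.5,0,0,0,0,0],
    [0.5,0,0,0,0,0],
  ],
)

```text
time_s: 14.02
position: [0.5702, 0.0128, 0.0283]
tool_rot: [[0.049, 0.999, -0.0], [0.999, -0.049, 0.0], [0.0, -0.0, -1.0]]
ft_force: [-0.4, -0.1, 0.6]
grip_width: 0.0857
gripper_force: 0.0
```

```bash
python3 d.py
```

```text
top cover 0.39 6258 circ [ 572.3475 -149.7905] 45.50011115456042 min [ 0.4925 -0.2318 -0.0009] max [ 0.668  -0.0136  0.0841] tilt [0.011  0.0043] z 0.07906201612006097
side cover 0.79 611 circ [566.1733  67.5564] 4.1178577747349205 min [0.5334 0.0054 0.076 ] max [0.6191 0.0892 0.0878] tilt [-0.0026  0.0235] z 0.08213715321819476
```

The cover's top is now at z≈0.082, so it has dropped in. I back off, rise and check.

Call:
jog_arm(
  targets=[
    [-1,0,0,0,0,0],
    [-2.5,0,0,0,0,0],
    [-2.5,0,-4,0,0,0],
    [-2.5,0,-8,0,0,0],
    [-5,0,-12,0,0,0],
    [-9,0,-13,0,0,0],
    [-13,0,-13,0,0,0],
    [-17,0,-13,0,0,0],
  ],
)

```text
time_s: 14.88
position: [0.5618, -0.1595, 0.1601]
tool_rot: [[0.048, 0.999, 0.003], [0.999, -0.048, -0.002], [-0.001, 0.003, -1.0]]
ft_force: [1.0, 0.4, 0.2]
grip_width: 0.0853
gripper_force: 0.0
```

Call:
jog_arm(
  targets=[
    [-4,0,0,0,0,0],
    [-8,0,0,0,0,0],
    [-12,0,0,0,0,0],
    [-12,-4,0,0,0,0],
    [-12,-8,0,0,0,0],
    [-12,-12,0,0,0,0],
    [-12,-12,0,0,0,0],
  ],
)

```text
time_s: 15.47
position: [0.4299, -0.2701, 0.1577]
tool_rot: [[0.052, 0.999, -0.005], [0.999, -0.052, 0.003], [0.003, -0.005, -1.0]]
ft_force: [0.8, -0.3, -0.9]
grip_width: 0.0852
gripper_force: 0.0
```

```bash
python3 c.py
python3 - <<'E'
from h import *
np.set_printoptions(precision=4,suppress=True)
ims=[]
for c in ("top","side"):
    im=env.get_image(c); P=pts(im); x,y,z=P[...,0],P[...,1],P[...,2]
    o=(.5725,.0725) if c=="top" else (.572,.069)
    m=(np.hypot(x-o[0],y-o[1])<.055)&(z>.07); Q=P[m]
    if len(Q)>50:
        k=np.linalg.lstsq(np.c_[Q[:,:2]-o,np.ones(len(Q))],Q[:,2],rcond=None)[0]; print(c,"disc plane",k,len(Q))
    for n in ("cover",):
        for r in env.regions_of(c,n)[:1]:
            (cc,R)=cv2.minEnclosingCircle((P[r["pixels"]&(z>.07)][:,:2]*1000).astype(np.float32)); print(c,r["score"],cc,R)
    m=(np.hypot(x-o[0],y-o[1])>.068)&(np.hypot(x-o[0],y-o[1])<.073); print("lip z",np.nanmedian(z[m]))
    ims.append(im["frame"][...,::-1])
cv2.imwrite("pics/p9.png",np.hstack([ims[0][110:360,150:550],cv2.resize(ims[1][110:260,180:340],None,fx=2.4,fy=1.667*1)]))
E
```

```text
top brush 0.88 0.05631137340518029 [ 585.7 -341.2] [106.   30.7] 16.0
top cover 0.92 0.08384041920297047 [571.9  68.9] [117.7 119.9] 89.5
top stand 0.92 0.08025856179378921 [576.5 -31.5] [168.7 355.9] 2.4
side brush 0.87 0.05617245416562746 [ 540.3 -362. ] [207.5  27.8] 17.5
side cover 0.83 0.08306337100247618 [601.6  43.3] [100.   47.5] 46.8
side stand 0.72 0.079502952068718 [576.8 -57.9] [168.9 310.9] 2.7
top disc plane [ 0.0008 -0.0003  0.0828] 2352
top 0.67 (572.2535400390625, 69.35113525390625) 62.72251892089844
lip z 0.0793729584500642
side disc plane [-0.0142  0.0058  0.0827] 425
side 0.6 (594.0086669921875, 48.820674896240234) 53.9618034362793
lip z 0.07854711036947498
```

View pics/p9.png

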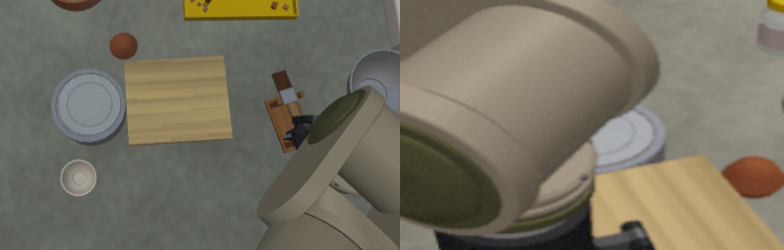

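The cover sits level in the rim at (88,105), with its top about 3 mm above the lip and about 3 mm off centre. The brush is in the rest at (288,100), and the arm is clear.

```bash
python3 -c "
from rig import env
print(env.close_job())"
```

```text
the job is handed in; nothing more can be done
None
```

The job is handed in: the brush lies in both notches of the rest, and the cover sits level in the pot's rim, about 3 mm off centre against 6 mm allowed. The bowl, dish and ore were left alone, and the hand-in returned no verdict.

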